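Nest stacking beakers on a slanted shop display

ROBOT

A 6-joint arm with a two-finger parallel gripper is mounted at the origin on the work surface. World frame = base frame: x ahead of the robot, y to its left, z up, the work surface at z = 0. Lengths are in m, angles in degrees, forces in N, time in s.
With the tool pointing down it reaches from about 0.325 to 0.775 m from the base axis. Payload 5.5 kg.
Tool frame: the origin (TCP) lies at the centre of the arm's flange, where the gripper is bolted on; the fingertips stand 182 mm ahead of it and the grasp point (between the pads) lies 163 mm ahead of it; z points along the fingers, y is the line along which they close (so a half turn about z gives the same grasp; the last joint's range is limited). The gripper opens to 88 mm and grips with 3 to 60 N. Pads are 20 mm wide; open, the fingers measure 115 mm over their backs; the gripper's body (75 mm by 178 mm) begins 61 mm behind the grasp point.
Start: joints at [-67.076, 5.22, 70.514, -0, 104.267, -3.249], TCP at [0.265, -0.538, 0.405] pointing down, gripper open.
Joint ranges: [-164.24, 164.24], [-49.07, 125.15], [9.68, 141.18], [-86.29, 266.29], [3.28, 154.24], [-151.56, 151.56]. Speed limits (degrees/s): [147.25, 147.25, 172.46, 180, 180, 180].

INTERFACE

Orientations are given as [roll, pitch, yaw] about the fixed x, y, z axes, in that order (R = Rz(yaw) Ry(pitch) Rx(roll)).
In Python, from station import r gives the robot as it stands. The module is installed in compiled form; this text tells all that it offers. Calls block until the motion is done:
- r.reach(position, orientation): joint-space move of the TCP to a pose.
- r.servo_line(position, rotation=None, speed=0.15): straight line of the TCP; rotation=None keeps the orientation; speed is the mean speed in m/s.
- r.move_joints(angles): joint-space move.
- r.let_go() and r.grab(squeeze=None): open the fingers fully, or close them until they stop; squeeze is the grip in N (None keeps the last).
- r.wait(seconds).
- r.inverse_kinematics(position, orientation): joint angles nearest the present ones, or None.
- r.sense(): the state.
- r.snapshot(name): name is "scene" or "top"; returns a dict with "frame" (420x560x3 uint8, red, green, blue), "fx", "fy", "cx", "cy" (pixels), "R" (3x3) and "t" (3): a world point X has camera coordinates R X + t. Camera axes: x right, y down, z forward; pixel columns grow to the right and rows downward; lengths in m; the calibration is good to about 2 mm. A picture is of the moment at which its call begins. There is no depth.
A pose or a line that the arm cannot do raises r.IKError and nothing moves.
- r.hand_in(): hands the job in; it is judged then, once.
The state is a dict: "clock": time; "joints": joint angles; "joint_vel": joint speeds; "joint_torque": joint torques, N m; "tcp_pos": TCP position; "orientation": TCP orientation; "contact_force": force on the tool from outside, world axes, zero at the start; "torque": the same for the moment, N m; "opening": finger opening in m; "gripper_force": force on a finger pad.
Only numpy, scipy, OpenCV 4.12 (cv2) and the standard library are available. Lean on these libraries where they do the work, as an engineer would, in place of code of your own. Each camera call takes 0.05 s, during which the arm holds its last target. There are 200 camera calls.

TASK

On the toy shop's counter a display stand holds one stacking beaker, screwed on at a slant. Nest the two loose beakers into it one at a time, in either order, along the slanted axis: press each one firmly home, without ramming it, until its shoulder sits flat on the rim below, before you take the next, and let go. Do not change the slant of the stand or disturb the toy lorry and the jar.

Things in the scene. Friction and masses are not known exactly. Their poses are not given: they have to be found in the camera images.
- cup_a: loose yellow plastic stacking beaker, open, 70 mm high, about 80 g, upright on the counter at the start. Outside: tapered lower part, diameter 39 mm at the foot, 51 mm at 40 mm up; there a flat outward shoulder, then a straight collar, diameter 60 mm, up to the rim. Collar's inner diameter 55 mm, walls 2.5 mm, floor 4 mm. Origin: centre of its underside; z along its axis to the mouth.
- cup_b: the other loose beaker, the same in every way as cup_a. The tapered part of one beaker enters the collar of another with 1.5 to 2 mm to spare all round until its shoulder rests on the rim below: their origins are then 30 mm apart on one axis and the whole upper collar (30 mm) still shows.
- base_cup: the beaker screwed to the stand, same shape, size and colour as the loose ones; origin at the centre of its underside, z along its slanted axis out of the mouth; it leans 24 to 39 degrees from the vertical, its mouth towards the stand's -x, the robot's side. The white face it is screwed to hangs on a stiff friction hinge: leave it as it stands.
- stand: grey display stand, fixed: base slab 200 x 190 x 18 mm, origin at the centre of its underside, low side (-x) towards the robot; a white face 170 x 155 mm, hinged along its -x edge 85 mm from the origin and 40 mm up, rises away from the robot and carries base_cup at its middle. Hinge cheeks at y = +-90 mm, 66 mm high.
- truck: toy tip lorry, yellow and black, 100 x 58 x 59 mm, origin on the counter under its middle, x forwards; not to be disturbed.
- bubbles: closed jar with a white screw cap, 52 mm in diameter, 85 mm high, origin at the centre of its underside; not to be disturbed.

How it is judged:
By the outcome, as a careful person would: the job done as asked, in the order asked, and still so for the second after the job is handed in, with the robot touching nothing.
It also fails if it takes over 64 s, if anything falls off the work surface, if the arm or the gripper's body presses on something with over 40 N, if the wrist force passes 120 N, or if a joint passes its speed limit or range.

## Working session

There is one attempt and no reset: what is moved stays moved. The work goes in short steps, each a Python script; the robot and the scene stay as the last script left them, time stands still between calls to the robot, and variables do not carry over. Pictures are saved under pics/ and viewed, at most 10 in all, crops included, and the job is handed in when it is done.

```bash
mkdir -p pics; python3 - <<'E'
from station import r
import cv2,numpy as np,pickle
d={}
for n in("scene","top"):
    s=r.snapshot(n);d[n]=s;cv2.imwrite(f"pics/{n}0.png",s["frame"][:,:,::-1])
    print(n,s["fx"],s["fy"],s["cx"],s["cy"],np.round(s["R"],4).tolist(),np.round(s["t"],4).tolist(),"C",-np.array(s["R"]).T@s["t"])
pickle.dump(d,open("d0.pkl","wb"));print(r.sense())
E
```

```text
scene 486.90555675078014 486.90555675078014 273.9486651853851 211.9925549387327 [[-0.5172, 0.8558, -0.0109], [0.7403, 0.4409, -0.5075], [-0.4295, -0.2706, -0.8616]] [0.2838, -0.3681, 1.574] C [1.09525481 0.34536651 1.17246032]
top 383.55855639402154 383.55855639402154 285.5438458611524 211.20299028060876 [[0.0184, -0.9998, -0.0088], [-0.9842, -0.0166, -0.1764], [0.1762, 0.0119, -0.9843]] [-0.0061, 0.5683, 0.8297] C [ 0.41318333 -0.00656898  0.91679368]
{'clock': 0.1, 'joints': array([-6.70762217e+01,  5.25888317e+00,  7.05733974e+01,  2.12349217e-04,
        1.04268229e+02, -3.24998903e+00]), 'joint_vel': array([ 0.00179313, -0.05267399, -0.04333161,  0.04676296,  0.10071116,
        0.0071649 ]), 'joint_torque': array([ 3.19716564e-03, -4.47856736e+01, -4.07570958e+01,  7.00611365e-02,
        2.84740445e-02, -1.01674423e-04]), 'tcp_pos': array([ 0.26466354, -0.53853011,  0.40363436]), 'orientation': array([-1.79899664e+02, -5.90368090e-03,  2.61738143e+01]), 'contact_force': array([-0.57716281,  0.78529925, -0.49993698]), 'torque': array([-0.02060677,  0.0282166 , -0.03951492]), 'gripper_force': 0.0, 'opening': 0.08756808253004059}
```

View pics/scene0.png

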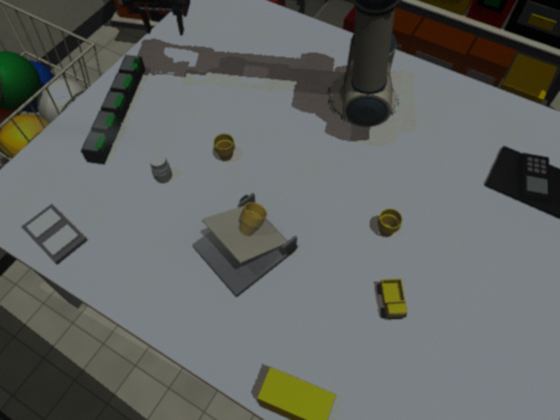

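View pics/top0.png

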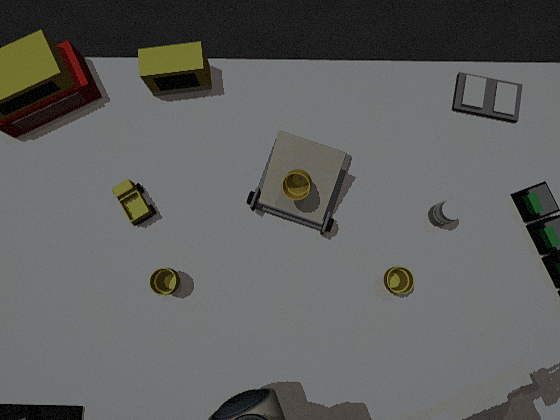

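```bash
python3 - <<'E'
import cv2,numpy as np,pickle
d=pickle.load(open("d0.pkl","rb"))
def crop(n,x,y,w,h,k):
    f=d[n]["frame"][y:y+h,x:x+w,::-1]; f=cv2.convertScaleAbs(f,alpha=1.3)
    return cv2.resize(f,None,fx=k,fy=k,interpolation=cv2.INTER_CUBIC)
a=np.hstack([crop("top",240,125,120,120,3.3),crop("scene",190,185,120,120,3.3)])
b=np.hstack([crop("top",145,260,40,40,4.95),crop("top",379,260,40,40,4.95),crop("scene",204,126,40,40,4.95),crop("scene",370,202,40,40,4.95)])
cv2.imwrite("pics/c.png",np.vstack([a,b]))
for n,bx in (("top",[(165,281),(399,280),(297,185)]),("scene",[(224,146),(390,222),(252,217)])):
    hsv=cv2.cvtColor(d[n]["frame"],cv2.COLOR_RGB2HSV)
    m=cv2.inRange(hsv,(18,90,25),(35,255,255))
    c,_,s,ce=cv2.connectedComponentsWithStats(m)
    for i in range(1,c):
        if s[i,4]>60: print(n,s[i],ce[i].round(1))
E
```

```text
top [   0   29   75   91 3464] [30.2 67. ]
top [ 137   41   75   52 2357] [173.1  62.5]
top [282 169  30  32 719] [296.5 184.6]
top [112 180  40  44 900] [131.3 201.1]
top [384 266  30  28 657] [398.8 280. ]
top [149 268  31  27 632] [164. 281.]
scene [419   0  53  15 446] [450.7   4.9]
scene [527  13  30  18 324] [541.4  21.5]
scene [ 500   53   58   50 1807] [529.   77.3]
scene [   0  113   49   45 1307] [ 19.7 132.2]
scene [214 134  20  26 404] [224.  145.6]
scene [240 202  27  33 612] [251.5 217.2]
scene [379 209  23  27 482] [389.2 221.3]
scene [380 279  27  39 812] [393.2 297.3]
scene [ 257  367   79   53 2700] [294.1 396.9]
```

View pics/c.png

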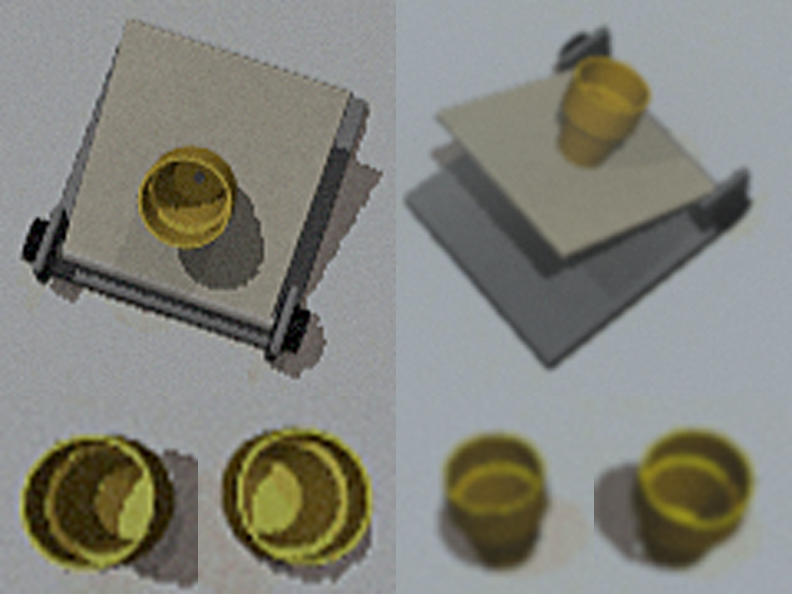

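```bash
cat >h.py <<'E'
import cv2,numpy as np
from scipy.optimize import least_squares
def ray(s,p):
    R=np.array(s["R"]);d=R.T@[(p[0]-s["cx"])/s["fx"],(p[1]-s["cy"])/s["fy"],1]
    return -R.T@np.array(s["t"]),d/np.linalg.norm(d)
def tri(a,pa,b,pb):
    (c,d),(e,f)=ray(a,pa),ray(b,pb)
    k=np.linalg.lstsq(np.c_[d,-f],e-c,rcond=None)[0]
    P,Q=c+k[0]*d,e+k[1]*f
    return (P+Q)/2,np.linalg.norm(P-Q)
def proj(s,X):
    q=np.array(s["R"])@X+s["t"]; return np.array([q[0]/q[2]*s["fx"]+s["cx"],q[1]/q[2]*s["fy"]+s["cy"]])
def rim(s,px,P0,n,rad=.03):
    """rim centre: contour of yellow blob at px, cast on plane (P0,n); outward half fitted by a circle"""
    hsv=cv2.cvtColor(s["frame"],cv2.COLOR_RGB2HSV)
    m=cv2.inRange(hsv,(15,90,25),(38,255,255))
    m=cv2.morphologyEx(m,cv2.MORPH_CLOSE,np.ones((3,3),np.uint8))
    cs,_=cv2.findContours(m,cv2.RETR_EXTERNAL,cv2.CHAIN_APPROX_NONE)
    c=[k for k in cs if cv2.pointPolygonTest(k,px,False)>=0][0][:,0].astype(float)
    ctr=c.mean(0); c=c+0.5*(c-ctr)/np.linalg.norm(c-ctr,axis=1)[:,None]  # pixel outer border
    n=n/np.linalg.norm(n); u=np.cross(n,[0,1,0]);u/=np.linalg.norm(u);v=np.cross(n,u)
    def on(p):
        C,d=ray(s,p); X=C+d*((P0-C)@n)/(d@n); return [(X-P0)@u,(X-P0)@v]
    q=np.array([on(p) for p in c]); C=ray(s,(0,0))[0]-P0; o=np.array([C@u,C@v])
    x=q.mean(0)
    for _ in range(6):
        w=x-o;w/=np.linalg.norm(w); k=q[((q-x)@w)>-.004]
        f=least_squares(lambda z:np.hypot(*(k-z[:2]).T)-z[2],[*x,rad],loss="soft_l1",f_scale=.001).x
        x=least_squares(lambda z:np.hypot(*(k-z).T)-rad,x,loss="soft_l1",f_scale=.001).x
    return P0+x[0]*u+x[1]*v, f[2], P0+f[0]*u+f[1]*v
E
python3 - <<'E'
from h import *
import pickle
d=pickle.load(open("d0.pkl","rb"));T,S=d["top"],d["scene"];up=np.array([0,0,1.])
for nm,a,b in(("L(+y)",(165,281),(390,222)),("R(-y)",(399,280),(224,146))):
    for s,p in((T,a),(S,b)): print(nm,[np.round(v,4) for v in rim(s,p,np.array([.4,0,.07]),up)])
o=lambda x,y:(x/3.3+240-.35,y/3.3+125-.35)
e=lambda x,y:((x-396)/3.3+190-.35,y/3.3+185-.35)
A,ea=tri(T,o(128,20),S,e(565,258));B,eb=tri(T,o(352,93),S,e(435,115));D,ed=tri(T,o(62,255),S,e(718,190))
print("far+y",A,ea,"far-y",B,eb,"near+y",D,ed,"lens",np.linalg.norm(A-B),np.linalg.norm(A-D))
n=np.cross(A-D,A-B);n*=np.sign(n[2])/np.linalg.norm(n);print("n",n,"tilt",np.degrees(np.arccos(n[2])),"yaw",np.degrees(np.arctan2(-n[1],-n[0])))
print("edge yaw",np.degrees(np.arctan2(*(A-B)[[1,0]]))-90)
M=(B+D)/2
for s,p in((T,(297,185)),(S,(252,217))): print("base rim",[np.round(v,4) for v in rim(s,p,M+.07*n,n)],"expect",M+.07*n)
# near edge ray onto z=.04
for p in((62,255),(275,325)):
    C,q=ray(T,o(*p));print("near z.04",C+q*(.04-C[2])/q[2])
E
```

```text
L(+y) [array([0.406 , 0.2692, 0.07  ]), np.float64(0.0291), array([0.4059, 0.2703, 0.07  ])]
L(+y) [array([0.4071, 0.2689, 0.07  ]), np.float64(0.0287), array([0.4055, 0.2687, 0.07  ])]
R(-y) [array([ 0.4178, -0.2471,  0.07  ]), np.float64(0.0294), array([ 0.4178, -0.2478,  0.07  ])]
R(-y) [array([ 0.4188, -0.2475,  0.07  ]), np.float64(0.0288), array([ 0.4177, -0.2485,  0.07  ])]
far+y [0.732333   0.02175083 0.12637166] 3.2846707889591865e-05 far-y [ 0.68426641 -0.12549894  0.12704988] 0.0008022014173667913 near+y [0.59122588 0.06723031 0.04048776] 0.00105272832944333 lens 0.15489787286182516 0.17133489721211062
n [-0.47535136  0.15915388  0.86528095] tilt 30.085198339433546 yaw -18.51122239602004
edge yaw -18.07818570987351
base rim [array([ 0.6044, -0.017 ,  0.1441]), np.float64(0.0303), array([ 0.6047, -0.0171,  0.1443])] expect [ 0.60447155 -0.01799354  0.14433849]
base rim [array([ 0.6009, -0.0216,  0.1431]), np.float64(0.0308), array([ 0.6018, -0.0213,  0.1435])] expect [ 0.60447155 -0.01799354  0.14433849]
near z.04 [0.59108371 0.06773961 0.04      ]
near z.04 [ 0.54363662 -0.08282741  0.04      ]
```

```bash
cat >>h.py <<'E'
from scipy.spatial.transform import Rotation as Ro
from station import r
TILT,YAW=30.2,-18.2
Rs=Ro.from_euler("z",YAW,degrees=True)*Ro.from_euler("y",-TILT,degrees=True)
N=Rs.apply([0,0,1.])                       # stand axis, out of the mouth
BASE=np.array([.6042,-.0178,.1442])-.07*N   # base_cup origin
TOOL=(Rs*Ro.from_euler("x",180,degrees=True)).as_euler("xyz",degrees=True)  # z=-N, y horizontal
GR=.0605                                    # grasp point above cup's foot
def tcp(origin,axis): return np.asarray(origin)+(GR+.163)*axis
def line(p,rot=None,speed=.15):
    """line, then one correction of the standing error; returns remaining error"""
    p=np.asarray(p); r.servo_line(p,rot,speed); e=p-r.sense()["tcp_pos"]
    if np.linalg.norm(e)>.0008: r.servo_line(p+e,rot,.02)
    return p-r.sense()["tcp_pos"]
E
python3 - <<'E'
from h import *
up=np.array([0,0,1.]);print(N,BASE,TOOL)
for nm,c in(("R",(.418,-.2475,0)),("L",(.4062,.269,0))):
    for yaw in(-90,-45,0,45,90): print(nm,yaw,r.inverse_kinematics(tcp(c,up),[180,0,yaw]))
for h in(.03,.06,.16): print(h,r.inverse_kinematics(tcp(BASE+h*N,N),TOOL))
c=np.array([.418,-.2475,0])
r.reach(tcp(c,up)+[0,0,.08],[180,0,-30]); print(line(tcp(c,up)+[0,0,.045],speed=.1))
s=r.sense();print(s["clock"],s["tcp_pos"],s["orientation"],s["joints"],s["contact_force"])
v=r.snapshot("scene");cv2.imwrite("pics/g1.png",cv2.resize(v["frame"][60:260,130:330,::-1],None,fx=2.8,fy=2.8))
E
```

```text
[-0.47785489  0.15711069  0.8642748 ] [ 0.63764984 -0.02879775  0.08370076] [180.  -30.2 -18.2]
R -90 [-3.46434585e+01 -1.02710937e+01  1.03996652e+02 -2.54444375e-14
  8.62744417e+01  1.45356542e+02]
R -45 [-3.46434585e+01 -1.02710937e+01  1.03996652e+02 -2.54444375e-14
  8.62744417e+01  1.00356542e+02]
R 0 [-3.46434585e+01 -1.02710937e+01  1.03996652e+02 -2.54444375e-14
  8.62744417e+01  5.53565415e+01]
R 45 [-3.46434585e+01 -1.02710937e+01  1.03996652e+02 -2.54444375e-14
  8.62744417e+01  1.03565415e+01]
R 90 [-34.6434585  -10.27109371 103.99665205   0.          86.27444166
 -34.6434585 ]
L -90 [  29.51217019  -10.03906771  103.79229031    0.           86.2467774
 -150.48782981]
L -45 None
L 0 [ 2.95121702e+01 -1.00390677e+01  1.03792290e+02 -2.54444375e-14
  8.62467774e+01  1.19512170e+02]
L 45 [ 2.95121702e+01 -1.00390677e+01  1.03792290e+02 -2.54444375e-14
  8.62467774e+01  7.45121702e+01]
L 90 [ 2.95121702e+01 -1.00390677e+01  1.03792290e+02 -2.54444375e-14
  8.62467774e+01  2.95121702e+01]
0.03 [  0.43578077 -19.9003098  106.14625994 -10.19698884  65.2262494
 110.5598238 ]
0.06 [  1.08936978 -22.60626696 105.57640194 -10.28321342  68.5655432
 110.62295145]
0.16 [  3.61842878 -29.59995892 101.78588234 -10.95667565  79.61918227
 111.08391172]
[0.00014208 0.00023531 0.00029788]
1.9833 [ 0.41785792 -0.24773531  0.26820212] [-1.79995354e+02  4.98671485e-02 -3.00256405e+01] [-3.46760999e+01 -1.16860464e+01  1.00623926e+02  5.87710704e-04
  9.11122002e+01  8.53495538e+01] [-0.17056437  0.19391869  0.60528691]
```

View pics/g1.png

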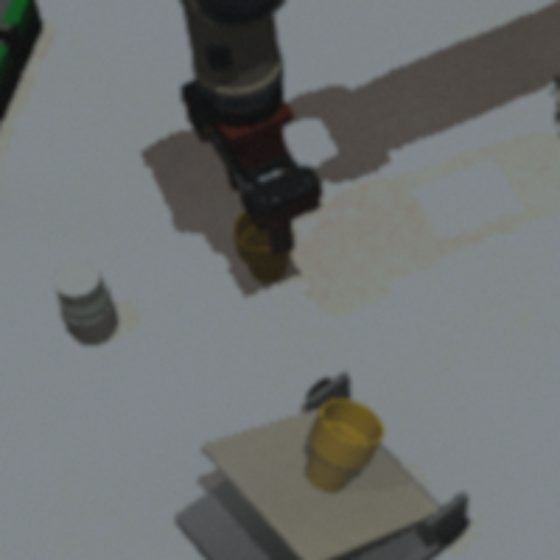

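The view shows the fingers (about (275,230) in the crop) straddling the right-hand beaker, well clear of the jar at (85,305). Grasp and carry it to hover.

```bash
python3 - <<'E'
from h import *
up=np.array([0,0,1.]);c=np.array([.418,-.2475,0])
print(line(tcp(c,up),speed=.08),r.sense()["contact_force"])
r.grab(30); s=r.sense();print("open",s["opening"],s["gripper_force"],s["contact_force"])
line(tcp(c,up)+[0,0,.14],speed=.2)
r.reach(tcp(BASE+.13*N,N),TOOL)
print(line(tcp(BASE+.085*N,N),TOOL,.1)); s=r.sense();print(s["clock"],s["opening"],s["contact_force"],s["orientation"])
a=r.snapshot("top");b=r.snapshot("scene")
f=lambda v,x,y:cv2.resize(v["frame"][y:y+120,x:x+120,::-1],None,fx=3.3,fy=3.3,interpolation=cv2.INTER_CUBIC)
cv2.imwrite("pics/i1.png",np.hstack([f(a,240,125),f(b,190,150)]))
for v in(a,b): print(proj(v,BASE+.07*N),proj(v,BASE+.085*N),proj(v,BASE+.155*N))
E
```

```text
[-3.77121044e-05  2.93159226e-05  1.33716336e-05] [-0.37403116  0.26873239  0.57311353]
open 0.05963226561192593 29.929747375426814 [-0.57308073  1.05335264  1.09593811]
[-1.41788424e-04  4.44086853e-04  4.87666463e-05]
6.0917 0.05957253510014603 [-0.18224766  0.84308551 -0.41957285] [179.98728461 -30.17457537 -18.24695912]
[295.96700698 186.30932418] [294.87406519 188.18796566] [289.20768277 197.92782659]
[255.39571499 211.25314224] [257.55025996 206.79620192] [268.03892086 185.09912148]
```

View pics/i1.png

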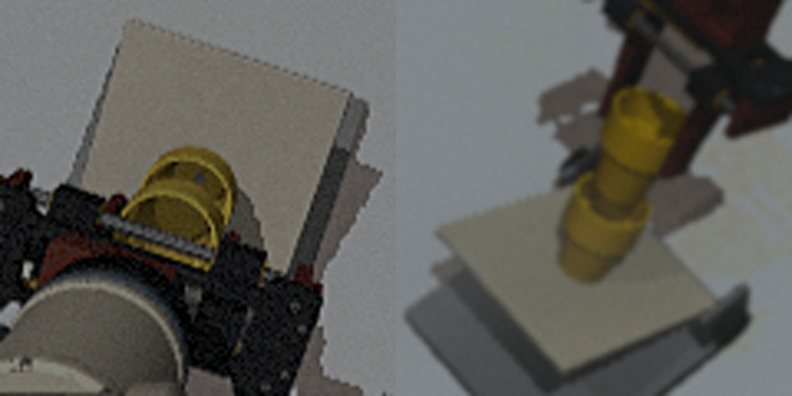

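The held beaker hovers coaxially over base_cup's mouth (scene crop: foot at about (615,200) over the rim at (610,205)). Guarded insertion next.

```bash
cat >>h.py <<'E'
def press(h0,hseat,fstop=14.,log=True):
    """lower along N from origin height h0, yielding sideways, until axial force fstop near hseat"""
    r.wait(.1);F0=r.sense()["contact_force"]; off=np.zeros(3); h=h0; sag=tcp(BASE+h0*N,N)-r.sense()["tcp_pos"]
    while True:
        st=.003 if h>hseat+.012 else .001 if h>hseat+.003 else .0005
        h-=st; r.servo_line(tcp(BASE+h*N,N)+sag+off,TOOL,.03 if st>.002 else .012)
        s=r.sense();F=s["contact_force"]-F0;fa=F@N;fl=F-fa*N
        d=s["tcp_pos"]-tcp(BASE,N); ha=d@N
        if log and h<hseat+.012: print(f"{h*1e3:.1f} act {ha*1e3:.2f} fa {fa:.1f} fl {np.round(Rs.inv().apply(fl)[:2],1)} off {np.round(Rs.inv().apply(off)[:2]*1e3,1)}")
        if np.linalg.norm(fl)>1.5: off+=fl/np.linalg.norm(fl)*min(.0006,np.linalg.norm(fl)*.0002)
        if fa>fstop or h<hseat-.008: return ha,fa,off
        if fa>6 and ha>hseat+.006: print("early contact");return ha,fa,off
E
python3 - <<'E'
from h import *
print(press(.085,.03)); s=r.sense();print(s["clock"],s["opening"],s["contact_force"],s["torque"])
E
```

```text
40.0 act 38.91 fa 0.7 fl [-0.4  0.9] off [-0.2  0.3]
39.0 act 38.07 fa 0.4 fl [-0.4  0.2] off [-0.2  0.3]
38.0 act 37.14 fa 0.4 fl [0.4 1.1] off [-0.2  0.3]
37.0 act 36.12 fa 0.5 fl [0.3 0.7] off [-0.2  0.3]
36.0 act 35.21 fa 0.2 fl [0.8 1.1] off [-0.2  0.3]
35.0 act 34.22 fa 1.5 fl [2.3 1.1] off [-0.2  0.3]
34.0 act 33.90 fa 9.5 fl [-2.4  1.5] off [0.3 0.5]
33.0 act 33.79 fa 15.5 fl [-3.9 -1.9] off [-0.2  0.8]
(np.float64(0.033786598897429576), np.float64(15.527097100374391), array([-0.00043351,  0.00072566, -0.0003716 ]))
11.825 0.05999781698163807 [-11.02102467   1.02343334  10.21362979] [-0.14043866  0.94641459 -0.27460356]
```

```bash
python3 - <<'E'
from h import *
b=r.snapshot("scene")
cv2.imwrite("pics/i2.png",cv2.resize(b["frame"][170:250,205:305,::-1],None,fx=7,fy=7,interpolation=cv2.INTER_CUBIC))
E
```

```text
(no output)
```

View pics/i2.png

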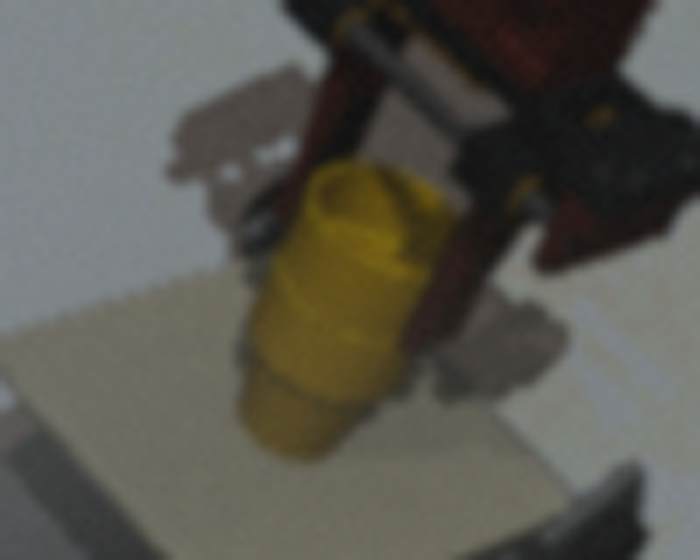

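```bash
python3 - <<'E'
from h import *
s=r.sense();p=s["tcp_pos"].copy();h0=(p-tcp(BASE,N))@N
x,y=Rs.apply([1,0,0]),Rs.apply([0,1,0])
q=tcp(BASE+.0365*N,N); r.servo_line(q,TOOL,.03);r.wait(.1)
F0=r.sense()["contact_force"];q0=r.sense()["tcp_pos"];print("h",(q0-tcp(BASE,N))@N,F0)
for d,n in((x,"x"),(-x,"-x"),(y,"y"),(-y,"-y")):
    for k in range(1,9):
        r.servo_line(q+d*k*.0006,TOOL,.03);s=r.sense();F=(s["contact_force"]-F0)
        if F@d<-2.5: break
    print(n,"play mm",((s["tcp_pos"]-q0)@d*1e3).round(2),"F",Rs.inv().apply(F).round(1))
    r.servo_line(q,TOOL,.05)
print(r.sense()["clock"])
E
```

```text
h 0.03617054156909876 [ 0.06258834 -0.53940826  0.184819  ]
x play mm 4.06 F [-4.   0.7  0.5]
-x play mm 1.11 F [ 3.7  0.3 -0.7]
y play mm 3.12 F [-0.7 -4.6 -0.5]
-y play mm 1.33 F [-0.8  6.3 -1.5]
18.025
```

```bash
cat >>h.py <<'E'
BASE=BASE+Rs.apply([.0013,.0009,0])
E
python3 - <<'E'
from h import *
line(tcp(BASE+.0375*N,N),TOOL,.05)
print(press(.0375,.0305,15)); s=r.sense();print(s["clock"],s["opening"],s["torque"])
E
```

```text
36.5 act 36.46 fa 0.1 fl [ 0.1 -0.4] off [0. 0.]
35.5 act 35.50 fa 0.6 fl [-0.2  0.3] off [0. 0.]
34.5 act 34.51 fa 0.3 fl [ 0.6 -0.3] off [0. 0.]
33.5 act 34.01 fa 4.9 fl [-1.9 -0.3] off [0. 0.]
33.0 act 33.90 fa 6.5 fl [-2.3  0.1] off [-0.4 -0.1]
32.5 act 33.88 fa 9.8 fl [-2.5 -2.1] off [-0.8 -0. ]
32.0 act 33.88 fa 11.5 fl [-3.1  0. ] off [-1.3 -0.4]
31.5 act 33.87 fa 12.9 fl [-1.5  0.1] off [-1.9 -0.4]
31.0 act 33.83 fa 15.1 fl [-3.1  0.1] off [-2.2 -0.4]
(np.float64(0.03382865335499491), np.float64(15.09420250635887), array([-0.00242912,  0.00036961, -0.00141024]))
20.625 0.059717115897809106 [-0.04221821  0.77014474 -0.20785177]
```

```bash
python3 - <<'E'
from h import *
up=np.array([0,0,1.]);c=np.array([.4062,.269,0])
r.servo_line(tcp(BASE+.0336*N,N),TOOL,.02);r.wait(.1);s=r.sense();print(s["contact_force"],(s["tcp_pos"]-tcp(BASE,N))@N)
r.let_go();r.wait(.1);r.servo_line(tcp(BASE+.13*N,N),TOOL,.15)
r.reach(tcp(c,up)+[0,0,.1],[180,0,75]); print(line(tcp(c,up)+[0,0,.045],speed=.15),r.sense()["clock"])
a=r.snapshot("top");b=r.snapshot("scene")
import pickle;pickle.dump({"top":a,"scene":b},open("d1.pkl","wb"))
f=lambda v,x,y,w,h,k:cv2.resize(v["frame"][y:y+h,x:x+w,::-1],None,fx=k,fy=k,interpolation=cv2.INTER_CUBIC)
cv2.imwrite("pics/j.png",np.vstack([np.hstack([f(a,245,125,110,85,3.5),f(b,195,180,110,85,3.5)]),np.hstack([f(a,120,245,110,85,3.5),f(b,340,170,110,85,3.5)])]))
E
```

```text
[-0.90642829  0.64527965  3.07337268] 0.03394813191088887
[-0.00022719  0.00039357 -0.00047185] 24.2833
```

View pics/j.png

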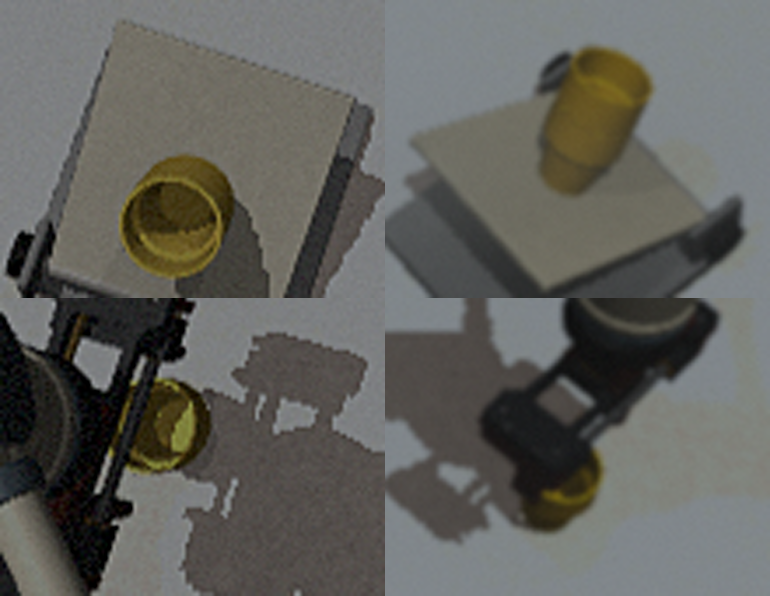

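The first beaker sits flush and coaxial: top crop rim centre (175,227), scene stack (600,115), no gap, face corners unmoved. The gripper is over the second beaker, so I'll take it.

```bash
python3 - <<'E'
from h import *
up=np.array([0,0,1.]);c=np.array([.4062,.269,0])
print(line(tcp(c,up),speed=.08),r.sense()["contact_force"])
r.grab(30); s=r.sense();print("open",s["opening"],s["gripper_force"],s["contact_force"])
line(tcp(c,up)+[0,0,.16],speed=.2)
r.reach(tcp(BASE+.165*N,N),TOOL)
print(line(tcp(BASE+.118*N,N),TOOL,.1),r.sense()["clock"])
print(press(.118,.0639,15)); s=r.sense();print(s["clock"],s["opening"],s["torque"])
E
```

```text
[-4.58638592e-05 -2.86427422e-05  4.86537077e-07] [ 0.84432788  0.17732737 -0.13657209]
open 0.059820545237197854 29.99955461033096 [0.87637136 0.60026445 1.18485641]
[-9.94397001e-05 -1.54503268e-04  5.18534773e-06] 28.5917
73.0 act 71.81 fa -0.8 fl [-0.7  0.4] off [-0.8  0.4]
72.0 act 71.04 fa -0.2 fl [-0.5  0.5] off [-0.8  0.4]
71.0 act 70.04 fa 0.3 fl [-0.  0.] off [-0.8  0.4]
70.0 act 69.02 fa 1.2 fl [0. 0.] off [-0.8  0.4]
69.0 act 68.00 fa -0.5 fl [-1.1  0.4] off [-0.8  0.4]
68.0 act 66.99 fa 0.3 fl [0.2 0. ] off [-0.8  0.4]
67.0 act 66.00 fa -0.3 fl [-0.7  0.9] off [-0.8  0.4]
66.0 act 65.00 fa -0.2 fl [-0.4 -0.4] off [-0.8  0.4]
65.5 act 64.54 fa 0.3 fl [-0.3 -0.3] off [-0.8  0.4]
65.0 act 64.08 fa -0.0 fl [-0.2  0.7] off [-0.8  0.4]
64.5 act 63.96 fa 4.0 fl [-3.1 -0.2] off [-0.8  0.4]
64.0 act 63.89 fa 8.1 fl [-2.1 -0.5] off [-1.4  0.4]
63.5 act 63.80 fa 9.7 fl [-2.7 -0.3] off [-1.8  0.3]
63.0 act 63.78 fa 11.4 fl [-2.  -1.1] off [-2.3  0.2]
62.5 act 63.77 fa 12.2 fl [-2.4 -1.2] off [-2.7  0. ]
62.0 act 63.75 fa 15.5 fl [-3.1  0.5] off [-3.2 -0.2]
(np.float64(0.06374548620330879), np.float64(15.545061678017241), array([-0.00316529,  0.00090733, -0.00191502]))
36.225 0.060257011174166486 [0.28740305 0.51985577 0.1064043 ]
```

Hard stop exactly 30 mm above the first. Relax, release, back off and check.

```bash
python3 - <<'E'
from h import *
r.servo_line(tcp(BASE+.0642*N,N),TOOL,.02);r.wait(.1);print(r.sense()["contact_force"])
r.let_go();r.wait(.1);r.servo_line(tcp(BASE+.16*N,N),TOOL,.15)
r.reach([.35,-.25,.40],[180,0,-30]); print(r.sense()["clock"])
a=r.snapshot("top");b=r.snapshot("scene")
f=lambda v,x,y,w,h,k:cv2.resize(v["frame"][y:y+h,x:x+w,::-1],None,fx=k,fy=k,interpolation=cv2.INTER_CUBIC)
cv2.imwrite("pics/k.png",np.hstack([f(a,245,125,110,110,3.5),f(b,195,165,110,110,3.5)]))
E
```

```text
[ 0.2069249  -0.22087465 -0.23497251]
39.45
```

View pics/k.png

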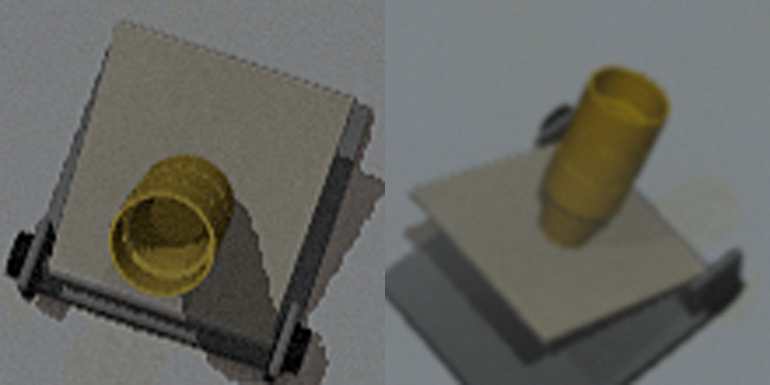

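The picture shows all three beakers in one straight stack (top rim centre at about (163,243) in the top crop, stack at (605,150) in the scene crop). The shoulders are flush and the face corners (118,20) and (355,97) have not moved.

```bash
python3 -c "
from station import r
print(r.hand_in())"
```

```text
the job is handed in; nothing more can be done
None
```

Both loose beakers are nested in the slanted base beaker, each pressed to a hard stop at about 15 N and let go. The final picture shows a straight, flush stack with the stand's face unmoved, and the job was handed in at about 39.6 s.

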